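# Line the condiments up by height on the counter rack

### The job

Put the pepper mill, the spice jar, the salt shaker and the low glass jar on the wooden rack in order of height, each standing upright and centred on a cork disc of its own: the tallest beside the rack's tall end cheek, stepping down to the lowest at the other end. Leave the garlic bulb where it lies.

Things in the scene. Friction and masses are not known exactly. Their poses are not given: they have to be found in the camera images.
- glass_jar: Low clear glass jar with a grey screw lid, empty: 62 mm across, 60 mm high, about 0.2 kg. The lowest of the four. Stands upright; origin at the centre of its underside, z up. Round, so it may be gripped at any yaw.
- salt_shaker: Small clear glass salt shaker with a domed grey metal top: 90 mm high; the glass is 44 mm across up to z = 66 mm, the top about 34 mm. About 0.1 kg. The second lowest. Stands upright; origin at the centre of its underside, z up. Round, so it may be gripped at any yaw.
- spice_jar: Slim cylindrical spice jar with a dark brown cap and a paper label: 41 mm across all the way up, 105 mm high, about 0.11 kg. The second tallest. Stands upright; origin at the centre of its underside, z up. Round, so it may be gripped at any yaw.
- pepper_mill: Brown turned wooden pepper mill: 170 mm high, foot 58 mm across, rounded head about 50 mm across from z = 123 to 158 mm (grip it there), small metal knob on top; all one piece. About 0.18 kg. The tallest. Stands upright; origin at the centre of its underside, z up. Round, so it may be gripped at any yaw.
- disc_a: One of four identical round cork discs in the plank of the rack, 56 mm across. Origin on its axis, 4 mm below its top face, which is at z = 0.010 (2 mm above the plank). The discs form a straight row, centres 75 mm apart; the letters are shuffled and do not tell a disc's place in the row. z is up.
- disc_b: One of four identical round cork discs in the plank of the rack, 56 mm across. Origin on its axis, 4 mm below its top face, which is at z = 0.010 (2 mm above the plank). The discs form a straight row, centres 75 mm apart; the letters are shuffled and do not tell a disc's place in the row. z is up.
- disc_c: One of four identical round cork discs in the plank of the rack, 56 mm across. Origin on its axis, 4 mm below its top face, which is at z = 0.010 (2 mm above the plank). The discs form a straight row, centres 75 mm apart; the letters are shuffled and do not tell a disc's place in the row. z is up.
- disc_d: One of four identical round cork discs in the plank of the rack, 56 mm across. Origin on its axis, 4 mm below its top face, which is at z = 0.010 (2 mm above the plank). The discs form a straight row, centres 75 mm apart; the letters are shuffled and do not tell a disc's place in the row. z is up.
- tall_end: Brown wooden cheek at one end of the rack, 120 mm high, 12 mm thick, 80 mm wide. Origin under its centre at z = 0; y runs along the row of discs (which may lie to +y or -y), x across it. Disc centres are 45, 120, 195, 270 mm from it along y. The other end has a cheek only 24 mm high. The rack (light plank 304 x 80 x 8 mm) is fixed.
- garlic: A whole loose garlic bulb, 56 mm across and 56 mm high, lying among the things on the counter. It stays where it lies. Origin at the centre of its underside, z up. Mind behind it and beside it at the counter's back: a white board leans there (foot at x about 0.60 to 0.66, y 0.02 to -0.22, top at z = 0.29), and pans hang above z = 0.48 from x = 0.67 on. A flat peg and a bowl are fixed clutter.
Things that resemble listed ones, but are neither listed nor needed, are in the scene too. Leave any green look-alike of the spice_jar alone.

How it is judged:
By the outcome, as a careful person would: the job done as asked, in the order asked, and still so for the second after the job is handed in, with the robot touching nothing.
It also fails if it takes over 99 s, if anything falls off the work surface, if the arm or the gripper's body presses on something with over 40 N, if the wrist force passes 120 N, or if a joint passes its speed limit or range.

### The arm

A 6-joint arm with a two-finger parallel gripper is mounted at the origin on a cart in front of the work surface, level with it; the furniture and walls round the work are solid. World frame = base frame: x ahead of the robot, y to its left, z up, the work surface at z = 0. Lengths are in mm, angles in rad, forces in N, time in s.
With the tool pointing down it reaches from about 425 to 950 mm from the base axis. Payload 3.5 kg.
Tool frame: the origin (TCP) lies at the very end of the fingers, on their centre line; the grasp point (between the pads) lies 19 mm behind it; z points along the fingers, y is the line along which they close (so a half turn about z gives the same grasp; the last joint's range is limited). The gripper opens to 85 mm and grips with 20 to 120 N. Pads are 22 mm wide; open, the fingers measure 114 mm over their backs; the gripper's body (76 mm by 85 mm) begins 54 mm behind the grasp point. The pads swing forward as they close: fully open they stand 13 mm farther back than shut.
Start: joints at [-1.451, 0.286, 1.577, -0, 1.279, -0.15], TCP at [179.938, -650.56, 231.325] pointing down, gripper open.
Joint ranges: [-2.77, 2.77], [-0.9, 2.22], [0.21, 2.48], [-1.53, 4.67], [0.24, 2.81], [-2.84, 2.84]. Speed limits (rad/s): [2.79, 2.79, 3.14, 3.14, 3.14, 3.14].

### API

Orientations are given as a unit quaternion [x, y, z, w].
In Python, from workcell import manip gives the robot as it stands.
- The arm moves only by the tool send_rows, never from a script. Its argument "motion" is a list of rows, each a list of 5 numbers: the shift along the tool's x, y, z in m, then the turn about the tool's z in rad, then the opening, from 0 (shut) to 1 (fully open). In form: [[dx, dy, dz, turn, grip], ...]. A call has 1 to 12 rows; each row shifts and turns the commanded pose from where the row before left it, along the tool's axes as they then stand; what a row does not reach is not made up. A row lasts 1/10 s, in which the tool goes at most 50 mm and 8.59 degrees, less where a joint would pass 70% of its speed; a pose out of reach is approached as far as the arm can. A call is refused whole if a number of a shift passes 0.05 or a number of a turn 0.15, either way. A call with a gripper value outside its range is refused whole. The fingers move at their own pace and stop on an object; the grip force is fixed at half the most. Time passes only in rows, so rows that do not move let the fingers close. It gives the time, the measured TCP pose, the force, the opening and the grip force at its end, in the units of the state.
- manip.sense(): the state, without advancing time (a new reading comes with each control period).
- manip.grab_frame(name): name is "scene" or "top"; returns a dict with "img" (400x640x3 uint8, blue, green, red), "z_map" (400x640 float32, mm along the optical axis (not along the pixel's ray), 0 where there is no reading), "fx", "fy", "cx", "cy" (pixels), "position" and "rotation" of the camera in the world. Camera axes: x right, y down, z forward; pixel columns grow to the right and rows downward; lengths in mm; the calibration is good to about 2 mm. A picture is of the moment at which its call begins.
- manip.close_job(): hands the job in; it is judged then, once.
Trained networks look in a picture, given as the dict that the camera call returned (one of the last four; its "shot" number tells which), for a name from the list of things; names that differ only in an ending like _2 or _b are one class to them, and where a whole thing is asked for, a point or a joint stands for the part that bears it (a point fixed in the world has none). Each returns a list of dicts, best first, with "confidence" (0 to 1); they miss things now and then, are a little off and sometimes report something else, mostly with a low value. They report only what shows in the picture. A call takes as long as a camera call. They do not tell look-alikes from the thing itself.
- manip.recognise(picture, thing): "extent" ([left, top, right, bottom] in pixels, round what is visible of it).
- manip.pinpoint(picture, thing): "location" ([row, column] in pixels: a listed point, or the origin of a listed thing).
The state is a dict: "time_s": time; "joints": joint angles; "qvel": joint speeds; "joint_torque": joint torques, N m; "ee_pos": TCP position; "ee_rot": TCP orientation; "ft_force": force on the tool from outside, world axes, zero at the start; "ft_torque": the same for the moment, N m; "gripper_width": opening from 0.0 (shut) to 1.0 (fully open); "grasp_force": force on a finger pad.
Only numpy, scipy, OpenCV 4.12 (cv2) and the standard library are available. Lean on these libraries where they do the work, as an engineer would, in place of code of your own. Each camera call takes 0.05 s, during which the arm holds its last target. There are 200 camera calls.

## Working session

There is one attempt and no reset: what is moved stays moved. The work goes in short steps, Python scripts to look and compute and a tool call to move; the robot and the scene stay as the last step left them, time stands still between calls to the robot, and variables do not carry over. Pictures are saved under pics/ and viewed, at most 14 in all, crops included, and the job is handed in when it is done.

Besides the shell and the picture viewer there is one more tool, called as name([rows], argument=value, ...), one row to a line, values as JSON. send_rows: Moves the arm, as the interface text tells. Its arguments: {"type":"object","properties":{"motion":{"type":"array"}},"required":["motion"]}

```bash
mkdir -p pics
cat > h.py <<'E'
import numpy as np, cv2
from workcell import manip
from scipy.spatial.transform import Rotation as R
def rot(p):
    r=np.array(p["rotation"],float)
    return r if r.shape==(3,3) else R.from_quat(r).as_matrix()
def world(p,row,col,z=None):
    d=np.array([(col-p["cx"])/p["fx"],(row-p["cy"])/p["fy"],1.]); w=rot(p)@d; o=np.array(p["position"])
    if z is None:
        return o+w*p["z_map"][int(round(row)),int(round(col))]
    return o+w*(z-o[2])/w[2]
def cloud(p):
    v,u=np.mgrid[0:400,0:640]; z=p["z_map"]
    c=np.stack([(u-p["cx"])/p["fx"]*z,(v-p["cy"])/p["fy"]*z,z],-1)
    return c@rot(p).T+np.array(p["position"])
E
python3 - <<'E'
from h import *
for n in ("scene","top"):
    p=manip.grab_frame(n); cv2.imwrite(f"pics/{n}0.png",p["img"]); print(n,p["position"],rot(p).round(3).tolist(),p["fx"])
    for t in ["pepper_mill","spice_jar","salt_shaker","glass_jar","disc_a","tall_end","garlic"]:
        for r in manip.pinpoint(p,t):
            if r["confidence"]<.15: continue
            a,b=r["location"]; print(t,round(r["confidence"],2),np.round([a,b]),world(p,a,b,10 if 'disc' in t else 0).round(0))
        print('  box',[(round(r["confidence"],2),np.round(r["extent"]).tolist()) for r in manip.recognise(p,t) if r["confidence"]>.15])
s=manip.sense();print(s)
E
```

```text
scene [158.35436778 488.28523838 863.09502587] [[-0.861, -0.4, 0.315], [-0.509, 0.655, -0.558], [0.016, -0.641, -0.768]] 468.49477211690896
pepper_mill 0.76 [214. 287.] [553. -82.  -0.]
pepper_mill 0.29 [208. 346.] [ 444. -171.    0.]
  box [(0.63, [274.0, 164.0, 299.0, 225.0])]
spice_jar 0.68 [255. 369.] [337. -79.   0.]
spice_jar 0.6 [182. 304.] [ 573. -190.    0.]
  box [(0.79, [297.0, 146.0, 311.0, 185.0]), (0.63, [362.0, 218.0, 383.0, 262.0])]
salt_shaker 0.57 [256. 256.] [548.  53.   0.]
  box [(0.79, [249.0, 230.0, 268.0, 262.0])]
glass_jar 0.7 [157. 328.] [ 565. -298.    0.]
  box [(0.55, [319.0, 136.0, 341.0, 169.0])]
disc_a 0.94 [228. 333.] [437. -94.  10.]
disc_a 0.89 [208. 345.] [ 443. -163.   10.]
disc_a 0.7 [251. 319.] [434. -25.  10.]
disc_a 0.58 [181. 364.] [ 442. -263.   10.]
  box [(0.75, [336.0, 194.0, 357.0, 216.0]), (0.63, [322.0, 217.0, 347.0, 234.0]), (0.62, [353.0, 181.0, 374.0, 195.0]), (0.57, [307.0, 240.0, 329.0, 264.0])]
tall_end 0.97 [175. 371.] [ 441. -300.    0.]
tall_end 0.51 [186. 364.] [ 440. -258.    0.]
  box [(0.79, [357.0, 138.0, 396.0, 183.0])]

[... 1367 characters left out ...]
': 1.5, 'joints': array([-1.45097307e+00,  2.86307805e-01,  1.57673351e+00,  1.31054460e-05,
        1.27856910e+00, -1.50023463e-01]), 'qvel': array([ 0.00166178, -0.00089573,  0.0003552 , -0.00115626, -0.00027605,
        0.00133923]), 'joint_torque': array([-6.70460631e-04, -4.05950081e+01, -2.92932272e+01, -1.65428482e-04,
        5.26953172e-04, -9.44922220e-06]), 'ee_pos': array([ 179.95784699, -650.54800227,  231.30148591]), 'ee_rot': array([ 9.90911897e-01,  1.34512496e-01,  6.40829099e-06, -8.78566072e-06]), 'ft_force': array([-0.07526824, -1.01348974,  1.1156628 ]), 'ft_torque': array([-0.00752433, -0.04244056,  0.02347789]), 'grasp_force': 0.0, 'gripper_width': 0.9958498890609598}
```

View pics/scene0.png

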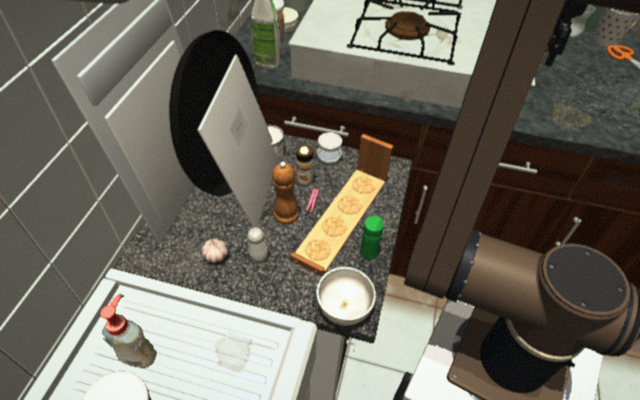

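View pics/top0.png

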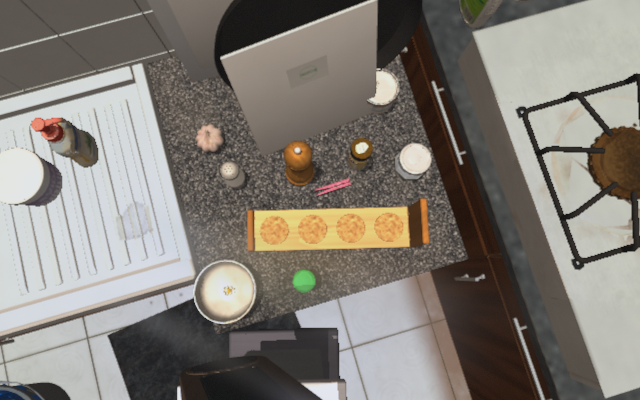

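The scene view shows the mill (285,195), brown-capped spice jar (304,165), salt (257,245), low jar (329,148), the green look-alike (372,238), and the rack with its tall cheek at (375,157). A second jar stands behind the board at about (275,135). I'll zoom in there and measure with depth.

Run:
```python
from h import *
P={n:manip.grab_frame(n) for n in ("scene","top")}
a=cv2.resize(P["scene"]["img"][110:270,230:400],None,fx=3.4,fy=3.4,interpolation=cv2.INTER_CUBIC)
b=cv2.resize(P["top"]["img"][60:260,330:440],(299,544),interpolation=cv2.INTER_CUBIC)
h=544
cv2.imwrite("pics/z1.png",np.hstack([cv2.resize(a,(500,h)),b]))
C=np.vstack([cloud(P[n])[P[n]["z_map"]>0] for n in P])
T=cloud(P["top"]);V=P["top"]["z_map"]>0
def look(nm,c,z0,z1,r=45):
  for n in P:
    X=cloud(P[n])[P[n]["z_map"]>0]
    m=(np.hypot(X[:,0]-c[0],X[:,1]-c[1])<r)&(X[:,2]>z0)&(X[:,2]<z1); q=X[m]
    if len(q)<4: print(nm,n,len(q));continue
    print(nm,n,len(q),'lo',np.percentile(q,2,0).round(0),'hi',np.percentile(q,98,0).round(0))
look('mill',(552,-79),120,175); look('spice',(572,-191),95,115);look('spice all',(572,-191),20,115)
look('salt',(545,53),12,120);look('salt top',(545,53),70,120);look('jar',(562,-297),45,75);look('jar all',(562,-297),12,75);look('jar2',(640,-240),20,120)
look('tall',(440,-302),40,130,60);look('tall top',(440,-302),115,130,60);look('garlic',(622,98),12,80);look('green',(337,-82),20,120); look('lowcheek',(437,10),15,40)
for t in ["glass_jar"]:
  for n in P:
    for r in manip.recognise(P[n],t): print(n,r)
```

```text
mill scene 470 lo [533. -91. 121.] hi [574. -55. 169.]
mill top 681 lo [ 532. -101.  122.] hi [576. -57. 171.]
spice scene 200 lo [ 555. -210.   96.] hi [ 591. -174.  108.]
spice top 398 lo [ 554. -212.   97.] hi [ 591. -176.  109.]
spice all scene 566 lo [ 554. -208.   23.] hi [ 590. -173.  107.]
spice all top 596 lo [ 553. -211.   25.] hi [ 590. -174.  109.]
salt scene 541 lo [522.  39.  16.] hi [557.  70.  89.]
salt top 498 lo [522.  29.  22.] hi [556.  65.  91.]
salt top scene 212 lo [528.  39.  71.] hi [558.  66.  90.]
salt top top 278 lo [527.  34.  72.] hi [558.  64.  92.]
jar scene 385 lo [ 534. -326.   47.] hi [ 590. -270.   63.]
jar top 833 lo [ 533. -326.   53.] hi [ 588. -271.   64.]
jar all scene 633 lo [ 534. -325.   14.] hi [ 591. -269.   62.]
jar all top 992 lo [ 532. -326.   17.] hi [ 588. -270.   64.]
jar2 scene 143 lo [ 671. -255.   21.] hi [ 683. -216.   58.]
jar2 top 270 lo [ 670. -259.   21.] hi [ 683. -211.   59.]
tall scene 881 lo [ 399. -300.   42.] hi [ 476. -288.  121.]
tall top 718 lo [ 399. -302.   44.] hi [ 475. -291.  123.]
tall top scene 149 lo [ 400. -302.  115.] hi [ 477. -289.  122.]
tall top top 331 lo [ 400. -302.  116.] hi [ 475. -291.  124.]
garlic scene 482 lo [596.  78.  17.] hi [644. 124.  51.]
garlic top 578 lo [596.  74.  22.] hi [643. 121.  53.]
green scene 681 lo [ 321. -100.   23.] hi [357. -64. 107.]
green top 431 lo [ 322. -102.   99.] hi [358. -67. 109.]
lowcheek scene 229 lo [399.  14.  16.] hi [474.  26.  26.]
lowcheek top 269 lo [398.  13.  16.] hi [474.  24.  28.]
scene {'extent': [319.5, 132.9, 344.1, 167.7], 'confidence': 0.87}
top {'extent': [393.9, 147.4, 428.4, 180.3], 'confidence': 0.8}
top {'extent': [336.5, 214.0, 363.8, 239.4], 'confidence': 0.63}
```

View pics/z1.png

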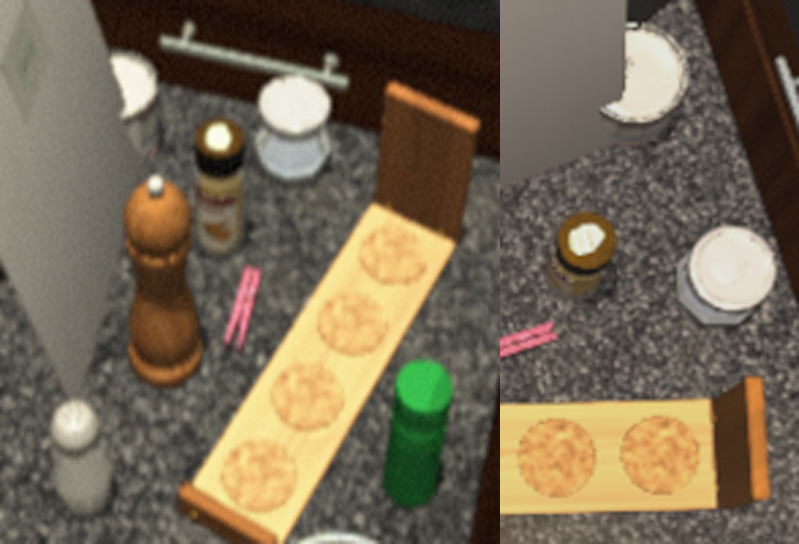

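The close-up shows the low jar's full lid at crop (293,125), the brown-capped spice jar at (220,185) and the four discs. The jar half behind the board is a larger look-alike, so I'll leave it alone. The rack fits: cheeks at y -296 and +19, x about 437. I'll fill it from lowest to tallest with the fingers closing along x. Next I check clearances.

```bash
cat >> h.py <<'E'
def go(x,y,z,yaw=np.pi/2):
    s=manip.sense(); M=R.from_quat(s["ee_rot"]).as_matrix(); d=np.array([x,y,z])-s["ee_pos"]
    print('pos',s["ee_pos"].round(1),'shift now-tool',(M.T@d/1000).round(4),'world',d.round(1),'turn',round(float(np.arctan2(M[1,0],M[0,0])-yaw),3),'tilt',M[2,2].round(4),'t',s["time_s"],'w',round(s["gripper_width"],3),'f',np.round(s["ft_force"],1))
E
python3 - <<'E'
from h import *
P=manip.grab_frame("top");Q=manip.grab_frame("scene")
C=np.vstack([cloud(p)[p["z_map"]>0] for p in (P,Q)])
for y0 in (-200,-140,-80,-20):
  for z0 in (20,100,180,260):
    m=(abs(C[:,1]-y0)<20)&(abs(C[:,2]-z0)<15)&(C[:,0]>590)
    if m.any(): print('board y',y0,'z',z0,'xmin',np.percentile(C[m,0],3).round())
for x in range(150,600,75):
  for y in range(-750,-300,75):
    m=(abs(C[:,0]-x)<37)&(abs(C[:,1]-y)<37)
    if m.any(): print((x,y,int(np.percentile(C[m,2],98))),end=' ')
print(); go(500,-330,230)
M=R.from_quat(manip.sense()["ee_rot"]).as_matrix()
# 9 rows turning -0.1445, world step 
a=0.2698
d=(np.array([561.5,-298,230])-manip.sense()["ee_pos"])/12000
for i in range(12):
    c,s=np.cos(a),np.sin(a); X=np.array([c,s]);Y=np.array([s,-c]); print(i,(X@d[:2]).round(4),(Y@d[:2]).round(4),round(-d[2],4))
    if i<9:a+=.14456
E
```

```text
board y -200 z 20 xmin 657.0
board y -200 z 100 xmin 591.0
board y -200 z 180 xmin 706.0
board y -200 z 260 xmin 731.0
board y -140 z 20 xmin 634.0
board y -140 z 100 xmin 659.0
board y -140 z 180 xmin 684.0
board y -140 z 260 xmin 709.0
board y -80 z 20 xmin 613.0
board y -80 z 100 xmin 636.0
board y -80 z 180 xmin 660.0
board y -80 z 260 xmin 686.0
board y -20 z 20 xmin 591.0
board y -20 z 100 xmin 613.0
board y -20 z 180 xmin 638.0
board y -20 z 260 xmin 663.0
(150, -750, 135) (150, -675, 351) (150, -600, 388) (150, -525, 250) (150, -450, 129) (150, -375, -767) (225, -600, 252) (225, -525, 252) (225, -450, 250) (225, -375, -767) (300, -675, 253) (300, -600, 253) (300, -525, 254) (300, -450, 253) (300, -375, -767) (375, -750, 253) (375, -675, 285) (375, -600, 258) (375, -525, 290) (375, -450, 258) (375, -375, 4) (450, -750, 259) (450, -675, 288) (450, -600, 290) (450, -525, 292) (450, -450, 283) (450, -375, 133) (525, -750, 259) (525, -675, 284) (525, -600, 290) (525, -525, 291) (525, -450, 290) (525, -375, 252) 
pos [ 179.9 -650.6  231.3] shift now-tool [ 0.3939 -0.2236  0.0013] world [320.1 320.6  -1.3] turn -1.301 tilt -1.0 t 1.8 w 1.002 f [ 0.3  0.1 -0.8]
0 0.0385 -0.0198 0.0001
1 0.0409 -0.0141 0.0001
2 0.0425 -0.008 0.0001
3 0.0433 -0.0018 0.0001
4 0.0431 0.0044 0.0001
5 0.042 0.0106 0.0001
6 0.04 0.0165 0.0001
7 0.0372 0.0221 0.0001
8 0.0337 0.0272 0.0001
9 0.0294 0.0318 0.0001
10 0.0294 0.0318 0.0001
11 0.0294 0.0318 0.0001
```

The stove on the right stands 250–290 mm high, so I rise first and then swing over it.

send_rows([
  [0,0,-0.04,0,1],
  [0,0,-0.04,0,1],
  [0,0,-0.04,0,1],
  [0,0,-0.04,0,1],
])

```text
time_s: 2.2
ee_pos: [179.9, -650.4, 393.0]
ee_rot: [0.991, 0.134, 0.0, 0.0]
ft_force: [0.4, -0.2, -0.1]
gripper_width: 1.002
grasp_force: 0.0
```

send_rows([
  [0.0385,-0.02,0,-0.1445,1],
  [0.041,-0.014,0,-0.1445,1],
  [0.0425,-0.008,0,-0.1445,1],
  [0.0433,-0.002,0,-0.1445,1],
  [0.043,0.0045,0,-0.1445,1],
  [0.042,0.0105,0,-0.1445,1],
  [0.04,0.0165,0,-0.1445,1],
  [0.037,0.022,0,-0.1445,1],
  [0.0335,0.027,0,-0.1445,1],
  [0.0295,0.032,0,0,1],
  [0.0295,0.032,0,0,1],
  [0.0295,0.032,0,0,1],
])

```text
time_s: 3.4
ee_pos: [562.9, -296.5, 391.5]
ee_rot: [0.707, 0.707, 0.0, 0.0]
ft_force: [0.8, 0.1, 0.2]
gripper_width: 0.998
grasp_force: 0.0
```

```bash
python3 -c "
from h import *
go(561.5,-298,13);print(manip.sense()['joints'])"
```

```text
pos [ 562.9 -296.5  391.5] shift now-tool [-0.0014 -0.0015  0.3785] world [  -1.4   -1.5 -378.5] turn -0.001 tilt -1.0 t 3.4 w 0.998 f [0.8 0.1 0.2]
[-6.44114949e-01  1.27819390e-01  1.47491417e+00 -5.27310787e-05
  1.53837314e+00 -6.43602856e-01]
```

send_rows([
  [-0.0014,-0.0015,0.045,0,1],
  [0,0,0.045,0,1],
  [0,0,0.045,0,1],
  [0,0,0.045,0,1],
  [0,0,0.045,0,1],
  [0,0,0.045,0,1],
  [0,0,0.04,0,1],
  [0,0,0.03,0,1],
  [0,0,0.02,0,1],
  [0,0,0.018,0,1],
])

```text
time_s: 4.4
ee_pos: [559.8, -299.0, 11.7]
ee_rot: [0.707, 0.707, -0.0, -0.001]
ft_force: [0.8, 0.0, 0.1]
gripper_width: 0.996
grasp_force: 0.0
```

send_rows([
  [0,0,0,0,0.5],
  [0,0,0,0,0.5],
  [0,0,0,0,0.5],
  [0,0,0,0,0.5],
  [0,0,0,0,0.5],
  [0,0,0,0,0.5],
])

```text
time_s: 5.0
ee_pos: [560.5, -299.6, 14.2]
ee_rot: [0.707, 0.707, 0.0, 0.0]
ft_force: [-0.5, 0.2, 0.3]
gripper_width: 0.705
grasp_force: 64.9
```

send_rows([
  [0,0,-0.03,0,0.5],
  [0,0,-0.045,0,0.5],
  [0,0,-0.045,0,0.5],
  [0,0,-0.045,0,0.5],
  [0,0,-0.035,0,0.5],
])

```text
time_s: 5.5
ee_pos: [560.6, -299.6, 216.7]
ee_rot: [0.707, 0.707, 0.0, 0.002]
ft_force: [0.0, -1.2, -1.7]
gripper_width: 0.706
grasp_force: 65.5
```

send_rows([
  [0.02,-0.009,0,0,0.5],
  [0.03,-0.013,0,0,0.5],
  [0.035,-0.016,0,0,0.5],
  [0.035,-0.016,0,0,0.5],
  [0.035,-0.016,0,0,0.5],
  [0.035,-0.016,0,0,0.5],
  [0.035,-0.016,0,0,0.5],
  [0.03,-0.013,0,0,0.5],
  [0.018,-0.008,0,0,0.5],
  [0,0,0,0,0.5],
  [0,0,0,0,0.5],
])

```text
time_s: 6.6
ee_pos: [437.4, -26.3, 213.5]
ee_rot: [0.707, 0.707, 0.0, 0.001]
ft_force: [-0.6, 0.7, -2.4]
gripper_width: 0.705
grasp_force: 65.6
```

Run:
```python
from h import *
go(437,-27,26)
p=manip.grab_frame("scene");X=cloud(p)[p["z_map"]>0]
x,y,z=manip.sense()["ee_pos"]
m=(abs(X[:,0]-x)<40)&(abs(X[:,1]-y)<40)&(X[:,2]<z+20)&(X[:,2]>z-25);q=X[m]
print(len(q),np.percentile(q,2,0),np.percentile(q,98,0)); go(437,-27,26)
cv2.imwrite("pics/a1.png",cv2.resize(p["img"][120:320,180:430],(750,600)))
```

```text
pos [437.4 -26.3 213.5] shift now-tool [-0.0006 -0.0005  0.1875] world [  -0.4   -0.7 -187.5] turn 0.0 tilt -1.0 t 6.6 w 0.705 f [-0.6  0.7 -2.4]
401 [400.2448267  -19.7970957  200.34607937] [471.20416771   3.76709381 233.04747286]
pos [437.6 -26.8 213.5] shift now-tool [-1.000e-04 -8.000e-04  1.875e-01] world [  -0.6   -0.2 -187.5] turn -0.001 tilt -1.0 t 6.65 w 0.704 f [ 0.5 -1.1 -2.9]
```

View pics/a1.png

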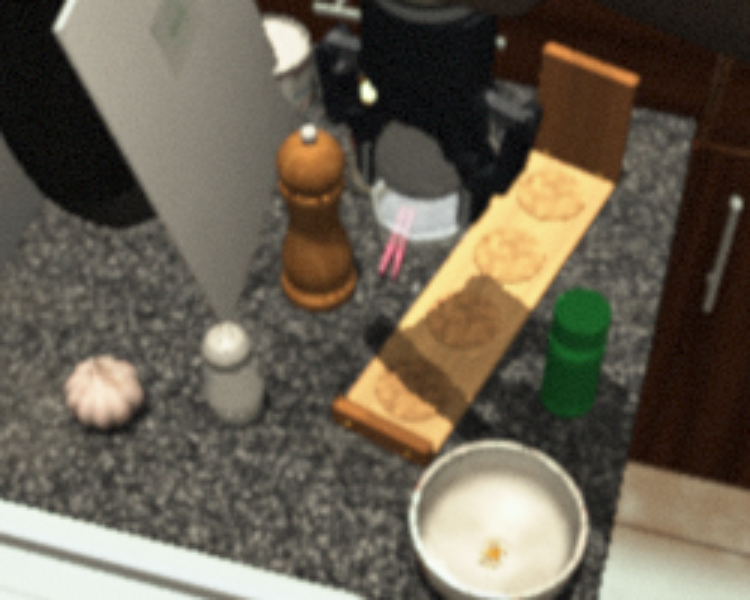

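The jar hangs level in the gripper (crop (415,185)) above the near disc. Lowering it.

send_rows([
  [0,0,0.04,0,0.5],
  [0,0,0.04,0,0.5],
  [0,0,0.04,0,0.5],
  [0,0,0.035,0,0.5],
  [0,0,0.02,0,0.5],
  [0,0,0.009,0,0.5],
  [0,0,0.003,0,0.5],
  [0,0,0.001,0,0.5],
  [0,0,0.001,0,0.5],
  [0,0,0,0,0.5],
])

```text
time_s: 7.65
ee_pos: [438.4, -26.6, 25.4]
ee_rot: [0.707, 0.707, 0.001, 0.001]
ft_force: [-0.1, 0.3, -2.6]
gripper_width: 0.708
grasp_force: 65.7
```

send_rows([
  [0,-0.0008,0.001,0,0.5],
  [0,0,0.0005,0,0.5],
  [0,0,0,0,0.8],
  [0,0,0,0,1],
  [0,0,0,0,1],
  [0,0,0,0,1],
  [0,0,-0.02,0,1],
  [0,0,-0.04,0,1],
  [0,0,-0.05,0,1],
  [0,0,-0.05,0,1],
])

```text
time_s: 8.65
ee_pos: [435.8, -26.0, 183.9]
ee_rot: [0.707, 0.707, -0.0, -0.001]
ft_force: [1.2, 0.3, -0.0]
gripper_width: 1.0
grasp_force: 0.0
```

```bash
python3 -c "
from h import *
go(542.5,50.5,28)"
```

```text
pos [435.8 -26.  183.9] shift now-tool [0.0765 0.1069 0.1558] world [ 106.7   76.5 -155.9] turn -0.001 tilt -1.0 t 8.65 w 1.0 f [ 1.2  0.3 -0. ]
```

send_rows([
  [0.01,0.015,0,0,0.85],
  [0.02,0.028,0,0,0.85],
  [0.02,0.028,0,0,0.85],
  [0.018,0.025,0,0,0.85],
  [0.0085,0.011,0,0,0.85],
  [0,0,0.03,0,0.85],
  [0,0,0.04,0,0.85],
  [0,0,0.04,0,0.85],
  [0,0,0.03,0,0.85],
  [0,0,0.012,0,0.85],
  [0,0,0.004,0,0.85],
  [0,0,0,0,0.85],
])

```text
time_s: 9.85
ee_pos: [544.1, 50.0, 27.5]
ee_rot: [0.707, 0.707, 0.0, 0.0]
ft_force: [-0.0, 0.6, -0.3]
gripper_width: 0.844
grasp_force: 0.0
```

send_rows([
  [0,0,0,0,0.3],
  [0,0,0,0,0.3],
  [0,0,0,0,0.3],
  [0,0,0,0,0.3],
  [0,0,0,0,0.3],
  [0,0,0,0,0.3],
])

```text
time_s: 10.45
ee_pos: [545.2, 50.1, 29.3]
ee_rot: [0.707, 0.707, 0.001, 0.001]
ft_force: [-1.1, -0.0, 5.3]
gripper_width: 0.453
grasp_force: 59.4
```

Width 0.45 is a bit less than 44 mm, so I'll lift and check.

send_rows([
  [0,0,-0.03,0,0.3],
  [0,0,-0.04,0,0.3],
  [0,0,-0.04,0,0.3],
  [0,0,-0.04,0,0.3],
  [0,0,-0.03,0,0.3],
  [0,0,0,0,0.3],
])

```text
time_s: 11.05
ee_pos: [546.9, 50.0, 213.8]
ee_rot: [0.707, 0.707, 0.004, 0.005]
ft_force: [1.0, -0.4, -0.2]
gripper_width: 0.453
grasp_force: 60.3
```

Run:
```python
from h import *
p=manip.grab_frame("scene");q=manip.grab_frame("top")
C=cloud(p);X=C[p["z_map"]>0]
x,y,z=manip.sense()["ee_pos"]
m=(abs(X[:,0]-x)<60)&(abs(X[:,1]-y)<40)&(X[:,2]<z-2)&(X[:,2]>z-35);w=X[m]
print(len(w),np.percentile(w,2,0),np.percentile(w,98,0))
T=cloud(q)[q["z_map"]>0]
for n,X in(('s',X),('t',T)):
  m=(np.hypot(X[:,0]-437,X[:,1]+26)<37)&(X[:,2]>40)&(X[:,2]<90);w=X[m]
  if m.sum()>5: print('jar',n,np.percentile(w,2,0).round(1),np.percentile(w,98,0).round(1))
go(437,-101,39)
a=cv2.resize(p["img"][120:320,180:430],(500,400));b=cv2.resize(q["img"][60:260,180:330],(300,400))
cv2.imwrite("pics/a2.png",np.hstack([a,b]))
```

```text
118 [525.33630732  44.33726432 186.50093116] [553.89091272  70.12310915 205.23547574]
jar s [407.5 -52.9  41.7] [462.7   2.8  72.4]
jar t [406.4 -56.2  47.8] [462.8  -0.8  73.7]
pos [543.8  50.2 207.8] shift now-tool [-0.1512 -0.1071  0.1686] world [-106.8 -151.2 -168.8] turn -0.0 tilt -1.0 t 11.15 w 0.452 f [-0.2  0.4 -0.6]
```

View pics/a2.png

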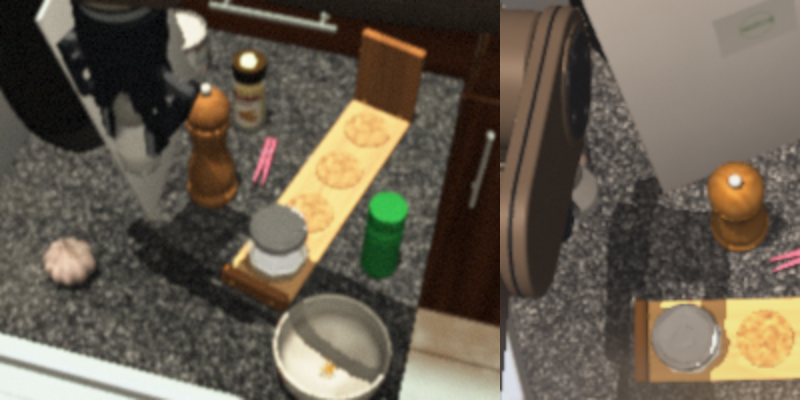

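The salt is held (crop (130,135)), and the jar stands on the near disc (crop (278,240) scene, (685,338) top), within 2 mm of its centre. Moving the salt over the next disc.

send_rows([
  [-0.015,-0.011,0,0,0.3],
  [-0.03,-0.021,0,0,0.3],
  [-0.035,-0.025,0,0,0.3],
  [-0.035,-0.025,0,0,0.3],
  [-0.025,-0.017,0,0,0.3],
  [-0.0115,-0.0075,0,0,0.3],
  [0,0,0.03,0,0.3],
  [0,0,0.04,0,0.3],
  [0,0,0.04,0,0.3],
  [0,0,0.03,0,0.3],
  [0,0,0.018,0,0.3],
  [0,0,0.005,0,0.3],
])

```text
time_s: 12.35
ee_pos: [433.2, -99.5, 39.5]
ee_rot: [0.707, 0.707, -0.002, -0.005]
ft_force: [-3.4, 1.0, 5.4]
gripper_width: 0.45
grasp_force: 61.7
```

send_rows([
  [0,0,0.002,0,0.3],
  [0,0,0,0,0.3],
  [0,0,0,0,0.3],
])

```text
time_s: 12.65
ee_pos: [438.0, -101.7, 42.9]
ee_rot: [0.707, 0.707, 0.0, 0.001]
ft_force: [0.7, -0.2, -0.5]
gripper_width: 0.45
grasp_force: 60.3
```

```bash
python3 -c "
from h import *
for i in range(4):
  manip.grab_frame('top'); go(437.5,-101,38)"
```

```text
pos [ 438.  -101.7   42.9] shift now-tool [ 0.0007 -0.0005  0.0049] world [-0.5  0.7 -4.9] turn -0.0 tilt -1.0 t 12.7 w 0.448 f [ 0.2  0.1 -1.2]
pos [ 437.9 -101.7   42.9] shift now-tool [ 0.0007 -0.0004  0.0049] world [-0.4  0.7 -4.9] turn -0.0 tilt -1.0 t 12.75 w 0.451 f [-0.1 -0.5 -0.1]
pos [ 437.8 -101.6   42.8] shift now-tool [ 0.0006 -0.0003  0.0048] world [-0.3  0.6 -4.8] turn -0.0 tilt -1.0 t 12.8 w 0.452 f [ 0.1  0.2 -0.3]
pos [ 437.6 -101.5   42.6] shift now-tool [ 0.0005 -0.0002  0.0046] world [-0.1  0.5 -4.6] turn -0.0 tilt -1.0 t 12.85 w 0.455 f [ 0.2 -0.3 -1. ]
```

send_rows([
  [0.0005,0,0.002,0,0.3],
  [0,0,0.0015,0,0.3],
  [0,0,0.0005,0,0.3],
  [0,0,0.0005,0,0.3],
  [0,0,0,0,0.3],
])

```text
time_s: 13.35
ee_pos: [437.5, -100.9, 39.3]
ee_rot: [0.707, 0.707, -0.0, -0.0]
ft_force: [-5.2, 3.1, 13.0]
gripper_width: 0.447
grasp_force: 62.4
```

send_rows([
  [0,0,-0.0005,0,0.6],
  [0,0,0,0,0.85],
  [0,0,0,0,0.85],
  [0,0,0,0,0.85],
  [0,0,-0.02,0,0.85],
  [0,0,-0.04,0,0.85],
  [0,0,-0.05,0,0.85],
  [0,0,-0.05,0,0.85],
])

```text
time_s: 14.15
ee_pos: [436.3, -100.4, 198.8]
ee_rot: [0.707, 0.707, -0.0, -0.001]
ft_force: [1.9, 0.2, -0.4]
gripper_width: 0.852
grasp_force: 0.0
```

send_rows([
  [-0.01,0.015,0,0,0.85],
  [-0.02,0.03,0,0,0.85],
  [-0.024,0.0355,0,0,0.85],
  [-0.022,0.0325,0,0,0.85],
  [-0.015,0.022,0,0,0.85],
  [0,0,0.03,0,0.85],
  [0,0,0.04,0,0.85],
  [0,0,0,0,0.85],
  [0,0,0,0,0.85],
])

```text
time_s: 15.05
ee_pos: [571.4, -191.5, 127.0]
ee_rot: [0.707, 0.707, -0.0, -0.001]
ft_force: [0.2, -0.1, 0.4]
gripper_width: 0.85
grasp_force: 0.0
```

Run:
```python
from h import *
go(572,-192.5,45)
p=manip.grab_frame("scene");X=cloud(p)[p["z_map"]>0]
for nm,c,z0,z1 in (('salt',(437,-101),80,110),('saltall',(437,-101),20,110),('spice',(572,-192),95,112)):
  m=(np.hypot(X[:,0]-c[0],X[:,1]-c[1])<34)&(X[:,2]>z0)&(X[:,2]<z1);w=X[m]
  if m.sum()>5: print(nm,m.sum(),np.percentile(w,2,0).round(1),np.percentile(w,98,0).round(1))
cv2.imwrite("pics/a3.png",cv2.resize(p["img"][120:320,180:430],(500,400)))
```

```text
pos [ 571.4 -191.5  127. ] shift now-tool [-0.0011  0.0008  0.082 ] world [  0.6  -1.  -82. ] turn -0.0 tilt -1.0 t 15.05 w 0.85 f [ 0.2 -0.1  0.4]
salt 192 [ 421.8 -111.2   80.6] [451.1 -84.3 100.5]
saltall 504 [ 416.  -109.    22.9] [452.  -80.1  99.8]
spice 199 [ 555.  -210.8   95.6] [ 591.8 -173.5  107.7]
```

View pics/a3.png

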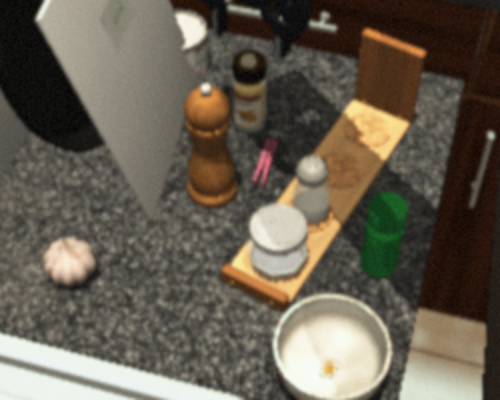

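The salt stands upright on the second disc (crop (312,185)). Picking the spice jar.

send_rows([
  [-0.001,0.001,0.03,0,0.85],
  [0,0,0.03,0,0.85],
  [0,0,0.015,0,0.85],
  [0,0,0.005,0,0.85],
  [0,0,0,0,0.85],
  [0,0,0,0,0.3],
  [0,0,0,0,0.3],
  [0,0,0,0,0.3],
  [0,0,0,0,0.3],
  [0,0,0,0,0.3],
  [0,0,0,0,0.3],
])

```text
time_s: 16.2
ee_pos: [574.4, -193.5, 49.8]
ee_rot: [0.707, 0.707, 0.001, 0.002]
ft_force: [-0.1, 0.5, 5.7]
gripper_width: 0.467
grasp_force: 59.8
```

send_rows([
  [0,0,-0.03,0,0.3],
  [0,0,-0.04,0,0.3],
  [0,0,-0.04,0,0.3],
  [0,0,-0.03,0,0.3],
  [0,0,-0.02,0,0.3],
  [0,0,0,0,0.3],
])

```text
time_s: 16.8
ee_pos: [574.5, -193.6, 211.4]
ee_rot: [0.707, 0.707, 0.001, 0.003]
ft_force: [0.8, 0.4, -0.8]
gripper_width: 0.464
grasp_force: 60.3
```

```bash
python3 -c "
from h import *
go(437.3,-176,59)"
```

```text
pos [ 574.5 -193.6  211.4] shift now-tool [ 0.018  -0.138   0.1516] world [-137.2   17.6 -152.4] turn -0.0 tilt -1.0 t 16.8 w 0.464 f [ 0.8  0.4 -0.8]
```

send_rows([
  [0.002,-0.015,0,0,0.3],
  [0.004,-0.032,0,0,0.3],
  [0.005,-0.04,0,0,0.3],
  [0.004,-0.032,0,0,0.3],
  [0.002,-0.017,0,0,0.3],
  [0,0,0.03,0,0.3],
  [0,0,0.04,0,0.3],
  [0,0,0.035,0,0.3],
  [0,0,0.025,0,0.3],
  [0,0,0.01,0,0.3],
  [0,0,0,0,0.3],
  [0,0,0,0,0.3],
])

```text
time_s: 18.0
ee_pos: [437.4, -176.0, 68.3]
ee_rot: [0.707, 0.707, 0.0, 0.0]
ft_force: [0.1, 0.4, -1.1]
gripper_width: 0.461
grasp_force: 60.6
```

Run:
```python
from h import *
go(437.3,-176.5,59)
p=manip.grab_frame("scene");X=cloud(p)[p["z_map"]>0]
x,y,z=manip.sense()["ee_pos"]
m=(np.hypot(X[:,0]-x,X[:,1]-y)<36)&(X[:,2]>14)&(X[:,2]<45);w=X[m]
print(m.sum(),np.percentile(w,2,0).round(1),np.percentile(w,98,0).round(1))
go(437.3,-176.5,59)
```

```text
pos [ 437.4 -176.    68.3] shift now-tool [-0.0005 -0.0001  0.0093] world [-0.1 -0.5 -9.3] turn -0.0 tilt -1.0 t 18.0 w 0.461 f [ 0.1  0.4 -1.1]
108 [ 417.6 -179.8   20.5] [ 453.  -155.6   43.8]
pos [ 437.9 -176.4   69. ] shift now-tool [-0.0001 -0.0006  0.01  ] world [ -0.6  -0.1 -10. ] turn -0.0 tilt -1.0 t 18.05 w 0.459 f [-0.2 -0.9 -1.4]
```

send_rows([
  [0,0,0.004,0,0.3],
  [0,0,0.002,0,0.3],
  [0,0,0.001,0,0.3],
  [0,0,0.001,0,0.3],
  [0,0,0,0,0.3],
])

```text
time_s: 18.55
ee_pos: [437.1, -175.8, 59.9]
ee_rot: [0.707, 0.707, 0.0, 0.0]
ft_force: [0.5, -0.6, -0.9]
gripper_width: 0.466
grasp_force: 60.6
```

send_rows([
  [0,0,0.001,0,0.3],
  [0,0,0.001,0,0.3],
  [0,0,0,0,0.3],
])

```text
time_s: 18.85
ee_pos: [437.3, -176.0, 59.7]
ee_rot: [0.707, 0.707, -0.0, -0.001]
ft_force: [-3.2, 2.9, 10.3]
gripper_width: 0.469
grasp_force: 61.8
```

Contact. Releasing, then moving to above the mill.

send_rows([
  [0,0,-0.0005,0,0.6],
  [0,0,0,0,0.85],
  [0,0,0,0,0.85],
  [0,0,0,0,0.85],
  [0,0,-0.02,0,0.85],
  [0,0,-0.045,0,0.85],
  [0,0,-0.05,0,0.85],
  [0,0,-0.05,0,0.85],
])

```text
time_s: 19.65
ee_pos: [436.5, -175.4, 224.5]
ee_rot: [0.707, 0.707, -0.0, -0.001]
ft_force: [1.0, -0.4, 0.4]
gripper_width: 0.851
grasp_force: 0.0
```

send_rows([
  [0.012,0.015,0,0,0.85],
  [0.024,0.029,0,0,0.85],
  [0.028,0.034,0,0,0.85],
  [0.022,0.026,0,0,0.85],
  [0.011,0.013,0,0,0.85],
  [0,0,0,0,0.85],
  [0,0,0,0,0.85],
])

```text
time_s: 20.35
ee_pos: [553.4, -79.1, 222.8]
ee_rot: [0.707, 0.707, -0.001, -0.0]
ft_force: [0.6, 0.2, -0.4]
gripper_width: 0.853
grasp_force: 0.0
```

Run:
```python
from h import *
p=manip.grab_frame("scene");X=cloud(p)[p["z_map"]>0]
for nm,c,z0,z1 in (('spice',(437,-176),106,125),('mill',(554,-79),123,160),('knob',(554,-79),163,175)):
  m=(np.hypot(X[:,0]-c[0],X[:,1]-c[1])<34)&(X[:,2]>z0)&(X[:,2]<z1);w=X[m]
  if m.sum()>5: print(nm,m.sum(),np.percentile(w,2,0).round(1),np.percentile(w,98,0).round(1),w.mean(0).round(1))
go(554,-79,122)
```

```text
spice 230 [ 418.5 -193.7  107. ] [ 454.7 -157.4  117.5] [ 436.3 -173.4  113.8]
mill 402 [533.1 -92.5 124.2] [574.8 -54.4 159. ] [550.1 -68.8 146.3]
knob 26 [551.6 -83.1 164. ] [561.9 -72.4 170.7] [556.7 -77.5 167.4]
pos [553.3 -79.5 222.9] shift now-tool [0.0005 0.0009 0.1009] world [   0.7    0.5 -100.9] turn -0.001 tilt -1.0 t 20.4 w 0.849 f [-1.  -0.9 -0.4]
```

send_rows([
  [0.001,0.0015,0.03,0,0.85],
  [0,0,0.035,0,0.85],
  [0,0,0.025,0,0.85],
  [0,0,0.01,0,0.85],
  [0,0,0,0,0.85],
  [0,0,0,0,0.35],
  [0,0,0,0,0.35],
  [0,0,0,0,0.35],
  [0,0,0,0,0.35],
  [0,0,0,0,0.35],
  [0,0,0,0,0.35],
])

```text
time_s: 21.5
ee_pos: [557.4, -78.5, 126.0]
ee_rot: [0.707, 0.707, 0.001, 0.002]
ft_force: [0.4, -0.9, 5.8]
gripper_width: 0.539
grasp_force: 61.9
```

send_rows([
  [0,0,-0.03,0,0.35],
  [0,0,-0.045,0,0.35],
  [0,0,-0.045,0,0.35],
  [0,0,-0.04,0,0.35],
  [0,0,-0.02,0,0.35],
  [0,0,0,0,0.35],
])

```text
time_s: 22.1
ee_pos: [556.9, -78.1, 307.5]
ee_rot: [0.707, 0.707, 0.002, 0.003]
ft_force: [0.6, -0.3, -3.2]
gripper_width: 0.54
grasp_force: 62.8
```

Run:
```python
from h import *
go(437.5,-251,132)
p=manip.grab_frame("scene")
go(437.5,-251,132)
cv2.imwrite("pics/a4.png",cv2.resize(p["img"][60:320,180:430],(500,520)))
```

```text
pos [556.9 -78.1 307.5] shift now-tool [-0.1725 -0.1206  0.175 ] world [-119.4 -172.9 -175.5] turn -0.0 tilt -1.0 t 22.1 w 0.54 f [ 0.6 -0.3 -3.2]
pos [555.8 -77.8 304.3] shift now-tool [-0.1731 -0.1187  0.1721] world [-118.3 -173.2 -172.3] turn -0.0 tilt -1.0 t 22.15 w 0.541 f [ 0.3  0.9 -2.2]
```

View pics/a4.png

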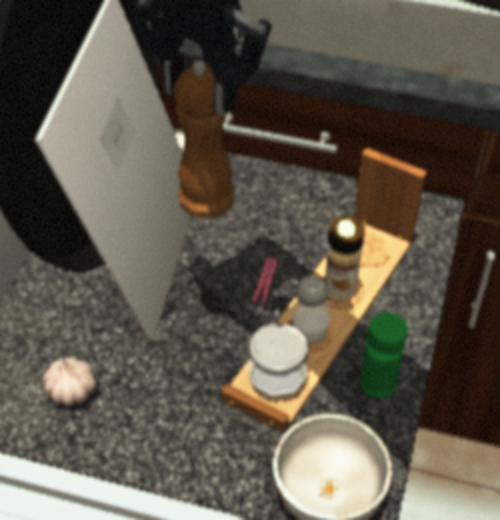

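The mill hangs upright (crop (203,150)), and the other three stand in order on the rack. Moving the mill over the last disc.

send_rows([
  [-0.012,-0.008,0,0,0.35],
  [-0.025,-0.017,0,0,0.35],
  [-0.035,-0.024,0,0,0.35],
  [-0.035,-0.024,0,0,0.35],
  [-0.033,-0.023,0,0,0.35],
  [-0.022,-0.015,0,0,0.35],
  [-0.011,-0.0075,0,0,0.35],
  [0,0,0.02,0,0.35],
  [0,0,0.035,0,0.35],
  [0,0,0.02,0,0.35],
  [0,0,0,0,0.35],
  [0,0,0,0,0.35],
])

```text
time_s: 23.35
ee_pos: [436.6, -250.3, 227.4]
ee_rot: [0.707, 0.707, -0.0, -0.001]
ft_force: [0.3, -0.4, -1.3]
gripper_width: 0.543
grasp_force: 62.8
```

Run:
```python
from h import *
p=manip.grab_frame("scene");X=cloud(p)[p["z_map"]>0]
go(437.5,-251,134)
x,y,z=manip.sense()["ee_pos"]
for a,b in ((-122,-100),(-100,-60),(-60,-30)):
  m=(np.hypot(X[:,0]-x,X[:,1]-y)<36)&(X[:,2]>z+a)&(X[:,2]<z+b);w=X[m]
  if m.sum()>5: print(m.sum(),np.percentile(w,2,0).round(1),np.percentile(w,98,0).round(1))
```

```text
pos [ 437.3 -250.8  228.9] shift now-tool [-0.0001  0.0002  0.0949] world [  0.2  -0.2 -94.9] turn -0.0 tilt -1.0 t 23.4 w 0.539 f [ 0.3 -0.3 -1.7]
203 [ 405.9 -254.   107.5] [ 458.  -220.6  128. ]
362 [ 408.3 -255.6  130.3] [ 455.2 -223.   168.1]
185 [ 416.  -251.5  169.1] [ 451.  -229.9  197.2]
```

send_rows([
  [0,0,0.03,0,0.35],
  [0,0,0.03,0,0.35],
  [0,0,0.02,0,0.35],
  [0,0,0.006,0,0.35],
  [0,0,0.002,0,0.35],
  [0,0,0,0,0.35],
  [0,0,0,0,0.35],
])

```text
time_s: 24.1
ee_pos: [438.0, -251.6, 142.2]
ee_rot: [0.707, 0.707, 0.0, 0.002]
ft_force: [-0.3, -0.0, -2.1]
gripper_width: 0.538
grasp_force: 62.8
```

send_rows([
  [0.0003,0,0.002,0,0.35],
  [0,0,0.002,0,0.35],
  [0,0,0.001,0,0.35],
  [0,0,0,0,0.35],
])

```text
time_s: 24.5
ee_pos: [437.3, -250.8, 136.0]
ee_rot: [0.707, 0.707, -0.0, 0.0]
ft_force: [-0.7, 0.4, 1.0]
gripper_width: 0.54
grasp_force: 63.0
```

send_rows([
  [0,0,0.001,0,0.35],
  [0,0,0,0,0.35],
])

```text
time_s: 24.7
ee_pos: [437.5, -251.2, 135.9]
ee_rot: [0.707, 0.707, -0.0, 0.001]
ft_force: [-0.9, 1.4, 6.2]
gripper_width: 0.543
grasp_force: 63.4
```

send_rows([
  [0,0,0,0,0.65],
  [0,0,0,0,0.9],
  [0,0,0,0,0.9],
  [0,0,0,0,0.9],
  [0,0,-0.02,0,0.9],
  [0,0,-0.04,0,0.9],
  [0,0,-0.05,0,0.9],
  [0,0,-0.05,0,0.9],
  [0,0,-0.05,0,0.9],
])

```text
time_s: 25.6
ee_pos: [436.7, -250.2, 346.1]
ee_rot: [0.707, 0.707, 0.0, -0.0]
ft_force: [0.3, 0.0, -0.3]
gripper_width: 0.902
grasp_force: 0.0
```

send_rows([
  [0,0.02,0,0,0.9],
  [0,0.04,0,0,0.9],
  [0,0.04,0,0,0.9],
  [0,0.02,0,0,0.9],
  [0,0,0,0,0.9],
  [0,0,0,0,0.9],
])

```text
time_s: 26.2
ee_pos: [556.8, -250.4, 343.6]
ee_rot: [0.707, 0.707, -0.0, -0.001]
ft_force: [-0.3, -0.1, -0.2]
gripper_width: 0.902
grasp_force: 0.0
```

Run:
```python
from h import *
P={n:manip.grab_frame(n) for n in ("scene","top")}
for n,p in P.items():
  X=cloud(p)[p["z_map"]>0]
  for nm,c,z0,z1,r in (('mill',(437,-251),134,185,36),('knob',(437,-251),172,185,36),('spice',(437,-176),105,120,34),('salt',(437,-101),82,110,34),('jar',(437,-26),60,80,36)):
    m=(np.hypot(X[:,0]-c[0],X[:,1]-c[1])<r)&(X[:,2]>z0)&(X[:,2]<z1);w=X[m]
    if m.sum()>5: l,h=np.percentile(w,2,0),np.percentile(w,98,0);print(n,nm,m.sum(),'mid',((l+h)/2).round(1),'size',(h-l).round(1),'top',h[2].round(1))
go(437,-251,300)
cv2.imwrite("pics/f1.png",np.hstack([cv2.resize(P["scene"]["img"][100:320,190:430],(400,366)),cv2.resize(P["top"]["img"][100:320,190:430],(400,366))]))
```

```text
scene mill 390 mid [ 435.6 -244.   157.2] size [42.4 34.6 42.6] top 178.5
scene knob 23 mid [ 438.5 -250.1  177. ] size [10.3  8.8  7.2] top 180.6
scene spice 238 mid [ 436.7 -174.9  111.5] size [36.4 36.7 11.7] top 117.3
scene salt 184 mid [437.1 -97.8  91.4] size [30.3 28.  17.5] top 100.1
scene jar 598 mid [435.6 -25.4  67.4] size [56.2 56.2 10.9] top 72.8
top jar 308 mid [443.4 -17.4  70.6] size [43.1 37.   6.8] top 74.1
pos [ 556.2 -250.6  344.3] shift now-tool [-0.0005 -0.1192  0.0444] world [-119.2   -0.4  -44.3] turn -0.001 tilt -1.0 t 26.3 w 0.896 f [ 0.2 -0.   0.3]
```

View pics/f1.png

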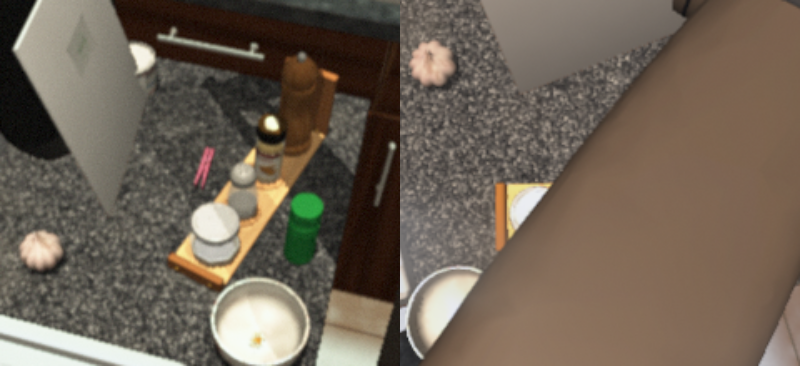

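All four stand upright on their discs, each within about 2 mm of centre: mill (299,105), spice jar (270,150), salt (243,190), jar (215,235). The garlic (42,250) hasn't moved. Handing in.

```bash
python3 -c "
from workcell import manip
print(manip.close_job())"
```

```text
the job is handed in; nothing more can be done
None
```

The job is handed in: from the tall cheek down, the pepper mill, spice jar, salt shaker and low glass jar stand upright on their own discs, within about 2 mm of centre by the last camera check, garlic untouched, about 26 s on the clock.

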